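Set up a bearing housing on support blocks for driving out its bearing

TASK

Set up the bearing housing on the steel base plate, ready for driving out its bearing: stand the catch cup upright on the round outline in the middle of the plate, the low oblong block on the oblong outline to the left of it, lying the way the outline does, and the tall square block on the square outline to the right. Then lay the housing level across both blocks, its bore centred over the cup, the wide low ear resting on the low block and the narrow high ear on the tall one, and last stand the brass drift, thick end down as it is now, inside the housing's bore on the bearing. Leave the hammer, oil bottle and jar where they are.

Things in the scene. Friction and masses are not known exactly. Their poses are not given: they have to be found in the camera images.
- base_plate: fixed steel plate, 150 (x) x 210 (y) x 12 mm, turned at most 0.3 rad from square to the robot; +y is the robot's left. Origin: centre of its underside (top face at z = 12). Flush dark outlines on top: circle 57 mm across at the centre (for the cup), oblong 60 (x) x 40 (y) mm centred at x 0, y +52 mm (low block), square 40 mm centred at x 0, y -52 mm (tall block)
- catch_cup: low round white-enamelled metal cup, open at the top, outer diameter 52 mm, height 28 mm, wall 3 mm, about 0.12 kg, standing upright; origin: centre of its underside
- low_block: dark steel support block, oblong, 56 mm (its x) by 36 mm (its y), 35 mm high, about 0.5 kg; origin: centre of its underside
- tall_block: dark steel support block with a square footprint of 36 mm by 36 mm, 55 mm high, about 0.55 kg; origin: centre of its underside
- housing: aluminium housing, 0.4-0.65 kg: barrel 58 mm across, 50 high; wide square ear to +y, 44 wide, z 0-16; narrow round-ended ear to -y, 28 wide, z 20-36 mm; both end 76 mm from the axis. Bore in the top 40 across, 22 deep; its flat floor (z 28) is the bearing. Origin: barrel axis, underside. Starts flat, wide ear to the left, turned up to 0.6 rad; in place its underside is 35 above the plate's top
- drift: brass drift standing upright on its thick end: foot of 30 mm diameter up to z = 30 mm, then (from z = 34 mm) a shank of 22 mm diameter up to its top at z = 80 mm; about 0.3 kg; origin: centre of the foot's underside
- hammer: wooden-handled hammer, about 250 mm long, lying across the far side of the bench (bystander, leave it); origin: at its underside on the handle's line
- oil_bottle: closed oil bottle, diameter 60 mm, 170 mm high, standing far left (bystander, leave it); origin: centre of its underside
- bolt_jar: closed glass jar, diameter 70 mm, 80 mm high, standing far right (bystander, leave it); origin: centre of its underside
There are look-alikes about, which are no part of the job. Leave any green or pink look-alike of the low_block alone.

How it is judged:
At the end, for the whole second after the job is handed in: Cup and blocks upright on the plate within 12 mm of their outlines' centres in x and y (low block 0.2 rad); housing level on both blocks, axis within 12 mm of the cup's, turned within 0.2 rad, wide ear on the low block; drift upright in the bore, on its floor, within 10 mm of its axis; all at rest (x of catch_cup in the frame of base_plate between -0.012 and 0.012 m and y of catch_cup in the frame of base_plate between -0.012 and 0.012 m and x of low_block in the frame of base_plate between -0.012 and 0.012 m and y of low_block in the frame of base_plate between 0.04 and 0.064 m and angle between the x axis of low_block and the x axis of base_plate, either way round below 0.2 rad and x of tall_block in the frame of base_plate between -0.012 and 0.012 m and y of tall_block in the frame of base_plate between -0.064 and -0.04 m and angle between each of tall_block, catch_cup, low_block, housing's own z axis and vertical below 0.05 rad and z of catch_cup in the frame of base_plate between 0.008 and 0.016 m and z of low_block in the frame of base_plate between 0.008 and 0.016 m and z of tall_block in the frame of base_plate between 0.008 and 0.016 m and horizontal distance between housing and catch_cup below 0.012 m and y of low_block in the frame of housing above 0.03 m and y of tall_block in the frame of housing below -0.03 m and angle between the y axis of housing and the y axis of base_plate, either way round below 0.2 rad and z of housing in the frame of base_plate between 0.043 and 0.051 m and contact force between housing and low_block above 0.3 N and contact force between housing and tall_block above 0.3 N and horizontal distance between drift and housing below 0.01 m and angle between drift's own z axis and vertical below 0.06 rad and z of drift in the frame of housing between 0.024 and 0.032 m and linear speed of each of catch_cup, low_block, tall_block, housing, drift below 0.02 m/s); the robot touches nothing.
It fails at once if a bystander (hammer) is pushed more than 30 mm from its place (distance of hammer from where it was at the start of the episode above 0.03 m).
It fails at once if a bystander (oil bottle) is pushed more than 30 mm from its place (distance of oil_bottle from where it was at the start of the episode above 0.03 m).
It fails at once if a bystander (bolt jar) is pushed more than 30 mm from its place (distance of bolt_jar from where it was at the start of the episode above 0.03 m).
It fails at once if the oil bottle or the jar is knocked over (angle between any of oil_bottle, bolt_jar's own z axis and vertical above 0.5 rad).
It also fails if it takes over 136 s, if anything falls off the work surface, if the arm or the gripper's body presses on something with over 40 N, if the wrist force passes 120 N, or if a joint passes its speed limit or range.

ROBOT

A 6-joint arm with a two-finger parallel gripper is mounted at the origin on the work surface. World frame = base frame: x ahead of the robot, y to its left, z up, the work surface at z = 0. Lengths are in m, angles in rad, forces in N, time in s.
With the tool pointing down it reaches from about 0.275 to 0.775 m from the base axis. Payload 14.6 kg.
Tool frame: the origin (TCP) lies midway between the tips of the shut fingers; the grasp point (between the pads) lies 19 mm behind it; z points along the fingers, y is the line along which they close (so a half turn about z gives the same grasp; the last joint's range is limited). The gripper opens to 85 mm and grips with 20 to 120 N. Pads are 22 mm wide; open, the fingers measure 114 mm over their backs; the gripper's body (76 mm by 85 mm) begins 54 mm behind the grasp point. The pads swing forward as they close: fully open they stand 13 mm farther back than shut.
Start: joints at [1.103, 0.263, -0.048, 1.259, 0, 1.415], TCP at [0.162, 0.5, 0.231] pointing down, gripper open.
Joint ranges: [-2.65, 2.65], [-0.89, 1.7], [-1.18, 1.37], [-2.13, 2.11], [-1.35, 1.29], [-3.14, 3.14]. Speed limits (rad/s): [1.89, 1.89, 2.57, 2.79, 3.14, 3.14].

INTERFACE

Orientations are given as a unit quaternion [x, y, z, w].
In Python, from workcell import * gives the robot as it stands. The module is installed in compiled form; this text tells all that it offers.
- The arm moves only by the tool jog_arm, never from a script. Its argument "moves" is text: rows parted by semicolons, each of 4 numbers parted by spaces: the shift along the tool's x, y, z in units of 300 mm (1.0 is 300 mm), then the turn about the tool's z in units of 45 degrees (1.0 is 45 degrees). In form: dx dy dz spin; .... A call has 1 to 8 rows; each row is the pose to reach, as a shift and turn from the pose commanded when the call began, along the tool's axes at that moment; what a row does not reach only later rows make up. A row lasts 1/10 s, in which the tool goes at most 50 mm and 8.59 degrees, less where a joint would pass 70% of its speed; a pose out of reach is approached as far as the arm can. A call with a number of a shift or a turn outside -1 to 1 is refused whole. A call with a gripper value outside its range is refused whole. "jaw" is the closure, from -1 (fully open) to 1 (shut), set as the call begins (left out, the last holds). The fingers move at their own pace and stop on an object; the grip force is fixed at half the most. Time passes only in rows, so rows that repeat a pose let the fingers close. It gives the time, the measured TCP pose, the force, the opening and the grip force at its end, in the units of the state.
- observe(): the state, without advancing time (a new reading comes with each control period).
- get_image(name): name is "scene" or "top" or "wrist"; returns the picture (384x512x3 uint8, red, green, blue); there is no depth.
- calibration(name): a dict with "camera_matrix" (3x3 intrinsics, pixels), "world_from_camera" (4x4, takes a point from camera to world coordinates). Camera axes: x right, y down, z forward; pixel columns grow to the right and rows downward; lengths in m; the calibration is good to about 2 mm. A picture is of the moment at which its call begins: read the wrist's pose just before it. calibration takes no time and is no camera call; for the wrist camera it gives the pose at the moment of the call.
- finish_job(): hands the job in; it is judged then, once.
The state is a dict: "time_s": time; "q": joint angles; "joint_vel": joint speeds; "joint_efforts": joint torques, N m; "ee_pos": TCP position; "orientation": TCP orientation; "ft_force": force on the tool from outside, world axes, zero at the start; "torque": the same for the moment, N m; "finger_gap": opening from 0.0 (shut) to 1.0 (fully open); "grasp_force": force on a finger pad.
Only numpy, scipy, OpenCV 4.12 (cv2) and the standard library are available. Lean on these libraries where they do the work, as an engineer would, in place of code of your own. Each camera call takes 0.05 s, during which the arm holds its last target. There are 200 camera calls.

## Working session

There is one attempt and no reset: what is moved stays moved. The work goes in short steps, Python scripts to look and compute and a tool call to move; the robot and the scene stay as the last step left them, time stands still between calls to the robot, and variables do not carry over. Pictures are saved under pics/ and viewed, at most 14 in all, crops included, and the job is handed in when it is done.

Besides the shell and the picture viewer there is one more tool, called as a command line: name --argument value ..., lists and objects as JSON in quotes. jog_arm: Moves the arm, as the interface text tells. Its arguments: {"type":"object","properties":{"moves":{"type":"string"},"jaw":{"type":"number"}},"required":["moves"]}

```bash
mkdir -p pics; cat > h.py <<'E'
from workcell import *
import numpy as np, cv2
from scipy.spatial.transform import Rotation as R
def save(name,fn,crop=None,scale=1):
    im=get_image(name); np.save('pics/'+fn+'.npy',im)
    cv2.imwrite('pics/'+fn+'.png',im[:,:,::-1]); return im
def ray(cal,uv,z):
    K=np.array(cal['camera_matrix']);T=np.array(cal['world_from_camera'])
    uv=np.atleast_2d(uv).astype(float)
    d=np.c_[uv,np.ones(len(uv))]@np.linalg.inv(K).T@T[:3,:3].T
    return T[:3,3]+d*((z-T[2,3])/d[:,2:])
def proj(cal,P):
    K=np.array(cal['camera_matrix']);T=np.linalg.inv(np.array(cal['world_from_camera']))
    p=(np.atleast_2d(P)@T[:3,:3].T+T[:3,3])@K.T
    return p[:,:2]/p[:,2:]
E
python3 - <<'E'
from h import *
a=save('top','top0');b=save('scene','sc0')
cv2.imwrite('pics/both.png',np.vstack([a,b])[:,:,::-1])
np.set_printoptions(precision=3,suppress=True)
for n in('top','scene','wrist'):print(n,calibration(n))
print(observe())
E
```

```text
top {'camera_matrix': array([[380.49 ,   0.   , 260.218],
       [  0.   , 380.49 , 191.717],
       [  0.   ,   0.   ,   1.   ]]), 'world_from_camera': array([[-0.011, -0.984,  0.177,  0.407],
       [-1.   ,  0.011, -0.   ,  0.042],
       [-0.002, -0.177, -0.984,  1.186],
       [ 0.   ,  0.   ,  0.   ,  1.   ]])}
scene {'camera_matrix': array([[435.328,   0.   , 267.98 ],
       [  0.   , 435.328, 190.581],
       [  0.   ,   0.   ,   1.   ]]), 'world_from_camera': array([[ 0.603,  0.653, -0.459,  1.13 ],
       [ 0.798, -0.49 ,  0.351, -0.36 ],
       [ 0.005, -0.577, -0.816,  0.977],
       [ 0.   ,  0.   ,  0.   ,  1.   ]])}
wrist {'camera_matrix': array([[313.522,   0.   , 254.696],
       [  0.   , 313.522, 188.738],
       [  0.   ,   0.   ,   1.   ]]), 'world_from_camera': array([[ 0.308,  0.919,  0.247,  0.1  ],
       [ 0.951, -0.297, -0.081,  0.52 ],
       [-0.001,  0.26 , -0.966,  0.373],
       [ 0.   ,  0.   ,  0.   ,  1.   ]])}
{'time_s': 0.1, 'q': array([ 1.103,  0.264, -0.049,  1.259, -0.   ,  1.415]), 'joint_vel': array([-0.   , -0.   ,  0.003,  0.001,  0.001,  0.001]), 'joint_efforts': array([  0.002, -63.858,  38.506,   0.01 ,  -0.   ,   0.   ]), 'ee_pos': array([0.161, 0.499, 0.231]), 'orientation': array([ 0.156,  0.988, -0.   , -0.   ]), 'ft_force': array([-0.963,  0.637, -0.041]), 'torque': array([0.007, 0.035, 0.008]), 'grasp_force': 0.0, 'finger_gap': 0.9975679793426744}
```

```bash
python3 - <<'E'
import cv2
a=cv2.imread('pics/top0.png');cv2.imwrite('pics/top0b.png',cv2.resize(a,(800,600),interpolation=cv2.INTER_CUBIC))
E
```

```text
(no output)
```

View pics/top0b.png

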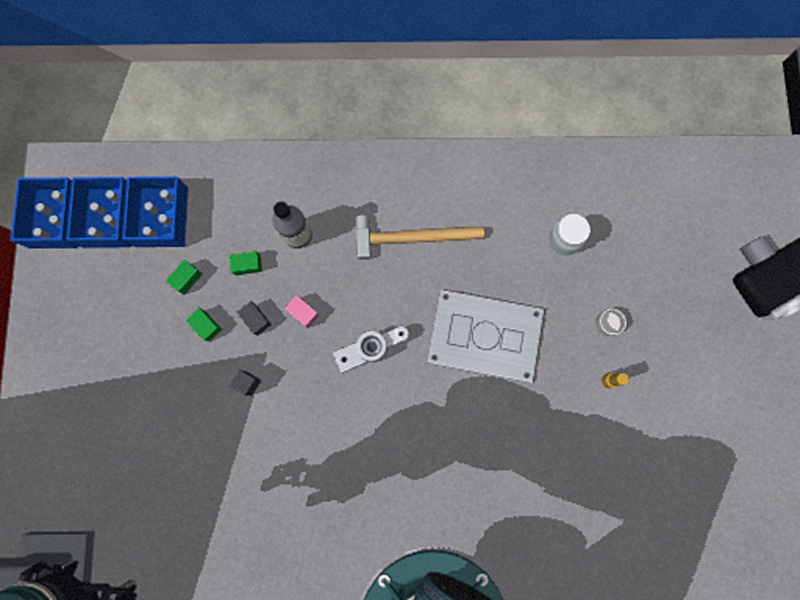

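View pics/sc0.png

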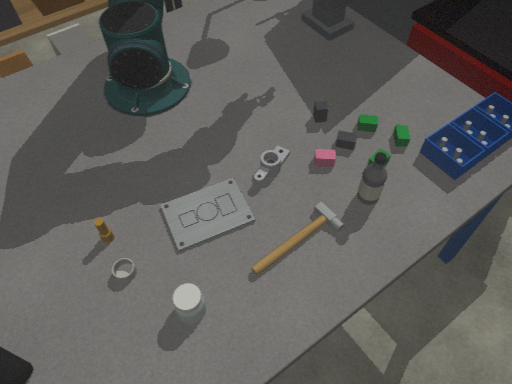

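The top view shows the low block at (254,317), between the green and pink look-alikes. The tall block is at (244,382), the housing at (372,345), the plate around (487,335), the cup at (612,320) and the drift at (612,380). Next I'll measure them roughly.

```bash
cat >> h.py <<'E'
def yaw_now(o):  # angle of tool y axis in world
    y=R.from_quat(o['orientation']).apply([0,1,0]); return np.arctan2(y[1],y[0])
def go(x,y,z,yaw=None):
    """moves units from present pose to TCP x,y,z with tool-y line at yaw (mod pi)"""
    o=observe(); Rt=R.from_quat(o['orientation'])
    d=Rt.inv().apply(np.array([x,y,z])-o['ee_pos'])/0.3
    s=0
    if yaw is not None:
        dy=(yaw-yaw_now(o)+np.pi/2)%np.pi-np.pi/2
        s=-dy/(np.pi/4)
    print('t%.1f'%o['time_s'],'pos',np.round(o['ee_pos'],4),'yaw%.3f'%yaw_now(o),'q6 %.2f'%o['q'][5],'-> moves',np.round(d,3),'spin %.3f'%s)
E
python3 - <<'E'
from h import *
np.set_printoptions(precision=3,suppress=True)
im=np.load('pics/top0.npy');cal=calibration('top');s=512/800
for n,uv,z in[('low',(254,315),.035),('tall',(244,379),.055),('hous',(372,344),.05),('cup',(613,318),.028),('drifttop',(621,379),.08),('pc',(487,335),.012),('hend1',(338,360),.016),('hend2',(404,332),.036),('pink',(302,309),.035),('green',(203,323),.035),('hamL',(362,238),.02)]:
    p=ray(cal,np.array(uv)*s,z)[0];print(n,p,np.hypot(*p[:2]))
g=im.astype(int); bright=(g.min(2)>150).astype(np.uint8)
roi=np.zeros_like(bright);roi[180:248,268:355]=1
m=cv2.morphologyEx(bright*roi,cv2.MORPH_CLOSE,np.ones((7,7)))
c=max(cv2.findContours(m,0,2)[0],key=cv2.contourArea)[:,0]
w=ray(cal,c,.012)[:,:2].astype(np.float32)
print(cv2.minAreaRect(w*1000))
E
```

```text
low [0.586 0.34  0.035] 0.6777699008004173
tall [0.461 0.35  0.055] 0.578699671573624
hous [0.525 0.108 0.05 ] 0.5361442169407731
cup [ 0.573 -0.364  0.028] 0.6792303195544893
drifttop [ 0.452 -0.353  0.08 ] 0.5733082323849233
pc [ 0.544 -0.118  0.012] 0.5569175771806322
hend1 [0.498 0.177 0.016] 0.5284437402935537
hend2 [0.549 0.047 0.036] 0.5512401895818423
pink [0.597 0.247 0.035] 0.645890773453106
green [0.571 0.439 0.035] 0.7208771260018082
hamL [0.744 0.13  0.02 ] 0.7554687128742972
((528.4224853515625, -121.7391357421875), (239.12521362304688, 192.09397888183594), 82.19416046142578)
```

```bash
python3 -c "
from h import *
go(.50,.33,.25,1.57)"
```

```text
t0.1 pos [0.1615 0.4993 0.2309] yaw1.258 q6 1.42 -> moves [-1.247 -0.19  -0.064] spin -0.397
```

jog_arm --moves "-0.2 -0.03 -0.06 -0.1; -0.4 -0.06 -0.06 -0.2; -0.6 -0.09 -0.06 -0.3; -0.8 -0.12 -0.06 -0.4; -1 -0.15 -0.06 -0.4; -1 -0.15 -0.06 -0.4; -1 -0.15 -0.06 -0.4; -1 -0.15 -0.06 -0.4" --jaw -1

```text
time_s: 0.9
ee_pos: [0.4341, 0.3635, 0.2486]
orientation: [0.001, 1.0, -0.0, -0.001]
ft_force: [0.5, 1.4, 0.1]
finger_gap: 1.0
grasp_force: 0.0
```

```bash
python3 -c "
from h import *
go(.50,.33,.25,1.57)
im=save('wrist','w1'); np.savez('pics/w1c.npz',**calibration('wrist'))
"
```

```text
t0.9 pos [0.4341 0.3635 0.2486] yaw1.570 q6 0.55 -> moves [-0.22  -0.112 -0.005] spin -0.000
```

View pics/w1.png

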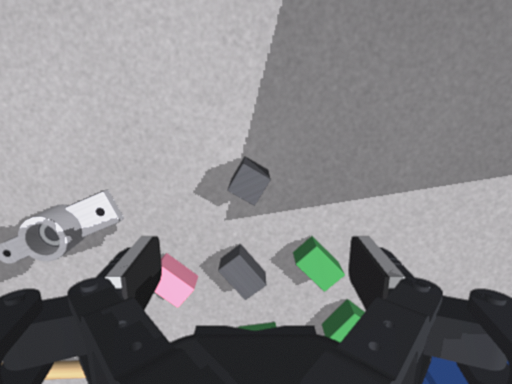

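Seen from the wrist, the tall block is at (250,180), the low block at (242,272), pink at (175,280) and the housing at (45,237). I'll zoom in on the two dark blocks.

```bash
python3 - <<'E'
import cv2
a=cv2.imread('pics/w1.png')[140:310,180:310];a=cv2.convertScaleAbs(a,alpha=1.8)
cv2.imwrite('pics/w1z.png',cv2.resize(a,None,fx=3.5,fy=3.5,interpolation=cv2.INTER_CUBIC))
E
```

```text
(no output)
```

View pics/w1z.png

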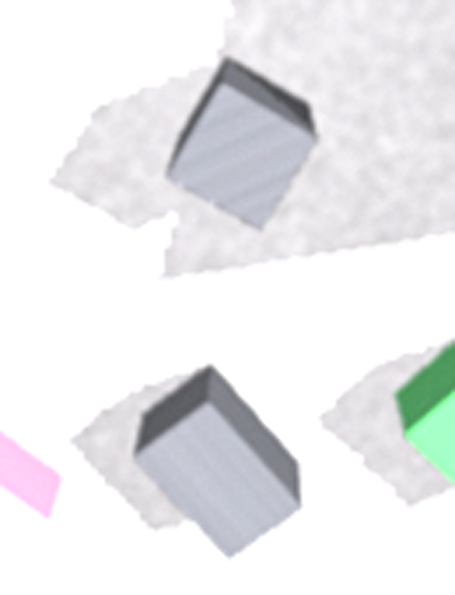

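The top faces stand out clearly. In crop pixels the tall top's corners are (225,82), (317,138), (262,230), (168,176). The low top's corners are (210,402), (300,507), (230,557), (135,453).

```bash
python3 - <<'E'
from h import *
np.set_printoptions(precision=4,suppress=True)
cal=dict(np.load('pics/w1c.npz'))
for n,c,z in[('tall',[(225,82),(317,138),(262,230),(168,176)],.055),('low',[(210,402),(300,507),(230,557),(135,453)],.035)]:
    p=ray(cal,np.array(c)/3.5+[180,140],z)[:,:2]
    e=np.roll(p,-1,0)-p
    print(n,p.mean(0),np.linalg.norm(e,axis=1),np.arctan2(e[:,1],e[:,0]))
E
```

```text
tall [0.4542 0.3584] [0.0339 0.035  0.0349 0.0354] [ 1.016  -0.5169 -2.1134  2.5964]
low [0.5808 0.3489] [0.0533 0.0332 0.0548 0.034 ] [ 0.6558 -0.8885 -2.4717  2.208 ]
```

```bash
python3 -c "
from h import *
go(.4545,.3585,.10,1.04)"
```

```text
t0.9 pos [0.433  0.3642 0.2489] yaw1.571 q6 0.55 -> moves [-0.072 -0.019  0.496] spin 0.676
```

jog_arm --moves "-0.072 -0.019 0.1 0.17; -0.072 -0.019 0.2 0.34; -0.072 -0.019 0.3 0.51; -0.072 -0.019 0.4 0.676; -0.072 -0.019 0.45 0.676; -0.072 -0.019 0.45 0.676" --jaw -0.4

```text
time_s: 1.55
ee_pos: [0.4523, 0.359, 0.1126]
orientation: [0.261, 0.965, -0.001, -0.001]
ft_force: [-0.1, 1.0, 0.7]
finger_gap: 0.701
grasp_force: 0.0
```

```bash
python3 -c "
from h import *
go(.4545,.3585,.014,1.04)"
```

```text
t1.6 pos [0.4523 0.359  0.1126] yaw1.043 q6 1.06 -> moves [-0.008  0.003  0.329] spin 0.004
```

jog_arm --moves "-0.006 0.002 0.12 0; -0.006 0.002 0.24 0; -0.006 0.002 0.33 0; -0.006 0.002 0.33 0; -0.006 0.002 0.33 0"

```text
time_s: 2.05
ee_pos: [0.4566, 0.3591, 0.0167]
orientation: [0.261, 0.965, 0.0, 0.0]
ft_force: [0.3, 0.5, 2.0]
finger_gap: 0.7
grasp_force: 0.0
```

jog_arm --moves "0 0 0 0; 0 0 0 0; 0 0 0 0; 0 0 0 0; 0 0 0 0; 0 0 0 0; 0 0 -0.1 0; 0 0 -0.2 0" --jaw 1

```text
time_s: 2.85
ee_pos: [0.4561, 0.3581, 0.0765]
orientation: [0.262, 0.965, -0.0, -0.0]
ft_force: [0.4, 0.1, -4.8]
finger_gap: 0.412
grasp_force: 62.0
```

```bash
python3 -c "
from h import *
go(.60,-.07,.27,1.43)"
```

```text
t2.9 pos [0.4561 0.3581 0.0765] yaw1.041 q6 1.05 -> moves [-1.134 -0.99  -0.645] spin -0.495
```

jog_arm --moves "0 0 -0.16 0; -0.1 -0.09 -0.3 0; -0.2 -0.18 -0.42 0; -0.31 -0.27 -0.5 0; -0.42 -0.36 -0.55 0; -0.53 -0.46 -0.6 0; -0.63 -0.55 -0.64 0; -0.63 -0.55 -0.64 0"

```text
time_s: 3.65
ee_pos: [0.5381, 0.1162, 0.2696]
orientation: [0.264, 0.965, -0.0, 0.002]
ft_force: [-0.2, 0.9, -5.7]
finger_gap: 0.412
grasp_force: 62.5
```

```bash
python3 -c "
from h import *
go(.60,-.07,.27,1.43)"
```

```text
t3.6 pos [0.5381 0.1162 0.2696] yaw1.037 q6 0.60 -> moves [-0.494 -0.429 -0.   ] spin -0.501
```

jog_arm --moves "-0.1 -0.08 0 -0.17; -0.2 -0.17 0 -0.34; -0.3 -0.26 0 -0.5; -0.4 -0.34 0 -0.5; -0.494 -0.429 0 -0.5; -0.494 -0.429 0 -0.5; -0.494 -0.429 0 -0.5"

```text
time_s: 4.35
ee_pos: [0.5991, -0.0659, 0.2675]
orientation: [0.069, 0.998, 0.0, -0.0]
ft_force: [-0.5, 0.7, -4.5]
finger_gap: 0.413
grasp_force: 62.4
```

```bash
python3 -c "
from h import *
go(.60,-.07,.27,1.43)
im=save('wrist','w2'); np.savez('pics/w2c.npz',**calibration('wrist'))
"
```

```text
t4.3 pos [ 0.5991 -0.0659  0.2675] yaw1.433 q6 -0.11 -> moves [-0.005 -0.013 -0.008] spin 0.003
```

View pics/w2.png

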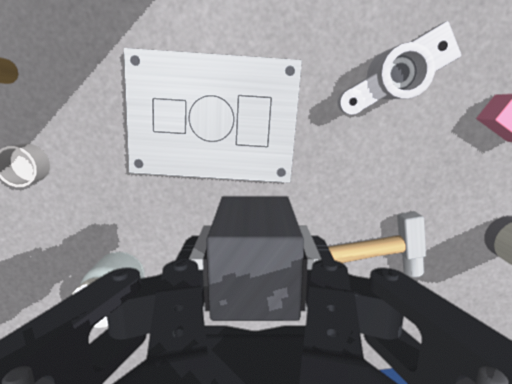

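The plate's corners are at (124,50), (301,61), (292,182) and (130,172). The circle is at (211,118), the square at (169,116) and the oblong at (254,121). The housing bore shows at (405,71) and the cup at (17,168).

```bash
python3 - <<'E'
from h import *
np.set_printoptions(precision=4,suppress=True)
cal=dict(np.load('pics/w2c.npz'));im=np.load('pics/w2.npy')
g=cv2.cvtColor(im,cv2.COLOR_RGB2GRAY)
bh=cv2.morphologyEx(g,cv2.MORPH_BLACKHAT,np.ones((7,7)))
m=(bh>45).astype(np.uint8); r=np.zeros_like(m); r[85:158,142:284]=1
n,l,s,c=cv2.connectedComponentsWithStats(m*r,connectivity=8)
P={}
for i in range(1,n):
    if s[i,4]<40: continue
    ys,xs=np.nonzero(l==i); p=ray(cal,np.c_[xs,ys],.012)[:,:2]
    rc=cv2.minAreaRect((p*1000).astype(np.float32)); P[i]=rc; print(s[i],rc)
pl=ray(cal,[(124,50),(301,61),(292,182),(130,172)],.012)[:,:2]
e=np.roll(pl,-1,0)-pl; print(pl.mean(0),np.linalg.norm(e,axis=1),np.arctan2(e[:,1],e[:,0]))
# housing bore rim/top ring, ears
print('bore',ray(cal,[405,71],.05),'narrow hole',ray(cal,[352,102],.036),'wide hole',ray(cal,[443,46],.016))
print('cup',ray(cal,[17,168],.028))
E
```

```text
[188  95  47  47 233] ((544.1055297851562, -111.94540405273438), (57.111392974853516, 55.694602966308594), 82.13687896728516)
[235  95  37  53 280] ((554.526611328125, -60.93274688720703), (42.11916732788086, 62.131591796875), 78.5291976928711)
[152  98  35  36 222] ((533.8172607421875, -162.97381591796875), (42.2732048034668, 41.92965316772461), 78.68753051757812)
[ 0.5453 -0.1108] [0.2088 0.1478 0.2108 0.1466] [ 1.3758 -0.1785 -1.7714  2.9492]
bore [[0.5226 0.1097 0.05  ]] narrow hole [[0.5475 0.0553 0.036 ]] wide hole [[0.4999 0.1693 0.016 ]]
cup [[ 0.57   -0.3583  0.028 ]]
```

```bash
python3 -c "
from h import *
go(.5355,-.1633,.10,1.371)"
```

```text
t4.4 pos [ 0.5989 -0.0651  0.2676] yaw1.434 q6 -0.11 -> moves [ 0.165 -0.353  0.559] spin 0.080
```

jog_arm --moves "0.06 -0.12 0.1 0.08; 0.12 -0.24 0.2 0.08; 0.165 -0.353 0.3 0.08; 0.165 -0.353 0.42 0.08; 0.165 -0.353 0.54 0.08; 0.165 -0.353 0.559 0.08; 0.165 -0.353 0.559 0.08; 0.165 -0.353 0.559 0.08"

```text
time_s: 5.2
ee_pos: [0.5368, -0.1634, 0.1015]
orientation: [0.099, 0.995, -0.0, 0.001]
ft_force: [0.3, 0.0, -4.8]
finger_gap: 0.414
grasp_force: 62.4
```

```bash
python3 -c "
from h import *
go(.5355,-.1633,.028,1.371)"
```

```text
t5.2 pos [ 0.5368 -0.1634  0.1015] yaw1.372 q6 -0.24 -> moves [ 0.005 -0.     0.245] spin 0.001
```

jog_arm --moves "0.004 0 0.08 0; 0.004 0 0.16 0; 0.004 0 0.22 0; 0.004 0 0.236 0; 0.004 0 0.236 0; 0.004 0 0.242 0; 0.004 0 0.242 0; 0.004 0 0.242 0"

```text
time_s: 6.0
ee_pos: [0.5359, -0.1637, 0.0293]
orientation: [0.1, 0.995, -0.0, 0.002]
ft_force: [-3.9, 1.3, 11.5]
finger_gap: 0.414
grasp_force: 64.8
```

jog_arm --moves "0 0 0 0; 0 0 0 0; 0 0 0 0; 0 0 -0.1 0; 0 0 -0.25 0; 0 0 -0.4 0; 0 0 -0.55 0; 0 0 -0.65 0" --jaw -0.4

```text
time_s: 6.8
ee_pos: [0.535, -0.1636, 0.2254]
orientation: [0.1, 0.995, -0.001, 0.001]
ft_force: [0.2, -1.2, -0.9]
finger_gap: 0.702
grasp_force: 0.0
```

```bash
python3 -c "
from h import *
go(.5808,.3489,.20,2.24)"
```

```text
t6.8 pos [ 0.535  -0.1636  0.2254] yaw1.371 q6 -0.24 -> moves [0.19  1.705 0.083] spin -1.106
```

jog_arm --moves "0.01 0.16 0 -0.18; 0.03 0.32 0 -0.36; 0.05 0.48 0 -0.54; 0.07 0.64 0 -0.72; 0.08 0.8 0 -0.9; 0.09 0.9 0 -1; 0.1 0.99 0 -1; 0.1 0.99 0 -1"

```text
time_s: 7.6
ee_pos: [0.5641, 0.1365, 0.2219]
orientation: [-0.29, 0.957, 0.0, 0.0]
ft_force: [-0.9, 0.1, 0.4]
finger_gap: 0.698
grasp_force: 0.0
```

```bash
python3 -c "
from h import *
go(.5808,.3489,.12,2.235)"
```

```text
t7.6 pos [0.5641 0.1365 0.2219] yaw2.160 q6 -0.49 -> moves [-0.439  0.558  0.34 ] spin -0.096
```

jog_arm --moves "-0.1 0.12 0 -0.096; -0.2 0.24 0 -0.096; -0.3 0.36 0 -0.096; -0.4 0.5 0.05 -0.096; -0.439 0.558 0.15 -0.096; -0.439 0.558 0.25 -0.096; -0.439 0.558 0.25 -0.096; -0.439 0.558 0.25 -0.096"

```text
time_s: 8.4
ee_pos: [0.5815, 0.3452, 0.1478]
orientation: [-0.324, 0.946, -0.0, -0.0]
ft_force: [0.4, 0.4, 0.6]
finger_gap: 0.698
grasp_force: 0.0
```

```bash
python3 -c "
from h import *
go(.5808,.3489,.006,2.235)"
```

```text
t8.4 pos [0.5815 0.3452 0.1478] yaw2.231 q6 -0.24 -> moves [-0.006  0.011  0.473] spin -0.005
```

jog_arm --moves "-0.006 0.01 0.14 0; -0.006 0.01 0.28 0; -0.006 0.01 0.4 0; -0.006 0.01 0.46 0; -0.006 0.01 0.468 0; -0.006 0.01 0.468 0; -0.006 0.01 0.468 0"

```text
time_s: 9.1
ee_pos: [0.5823, 0.3496, 0.0089]
orientation: [-0.324, 0.946, 0.0, 0.002]
ft_force: [0.1, -0.1, 0.5]
finger_gap: 0.699
grasp_force: 0.0
```

jog_arm --moves "0 0 0 0; 0 0 0 0; 0 0 0 0; 0 0 0 0; 0 0 0 0; 0 0 -0.1 0; 0 0 -0.25 0; 0 0 -0.4 0" --jaw 1

```text
time_s: 9.9
ee_pos: [0.5802, 0.3492, 0.1278]
orientation: [-0.325, 0.946, -0.0, -0.001]
ft_force: [1.6, 1.1, -4.7]
finger_gap: 0.41
grasp_force: 61.9
```

```bash
python3 -c "
from h import *
go(.5544,-.0610,.15,1.371)"
```

```text
t9.9 pos [0.5802 0.3492 0.1278] yaw2.232 q6 -0.24 -> moves [ 0.907 -1.026 -0.073] spin 1.096
```

jog_arm --moves "0.08 -0.1 -0.1 0.16; 0.17 -0.2 -0.15 0.32; 0.27 -0.31 -0.15 0.48; 0.37 -0.42 -0.15 0.64; 0.47 -0.53 -0.15 0.8; 0.57 -0.64 -0.15 0.95; 0.64 -0.72 -0.15 0.99; 0.64 -0.72 -0.15 0.99"

```text
time_s: 10.7
ee_pos: [0.5615, 0.0576, 0.1719]
orientation: [0.061, 0.998, -0.0, -0.0]
ft_force: [0.2, 0.1, -5.7]
finger_gap: 0.409
grasp_force: 62.1
```

```bash
python3 -c "
from h import *
go(.5544,-.0610,.10,1.371)"
```

```text
t10.7 pos [0.5615 0.0576 0.1719] yaw1.449 q6 0.08 -> moves [-0.024 -0.395  0.24 ] spin 0.100
```

jog_arm --moves "-0.01 -0.14 0 0.1; -0.02 -0.28 0 0.1; -0.024 -0.38 0.05 0.1; -0.024 -0.395 0.15 0.1; -0.024 -0.395 0.24 0.1; -0.024 -0.395 0.24 0.1; -0.024 -0.395 0.24 0.1; -0.024 -0.395 0.24 0.1"

```text
time_s: 11.5
ee_pos: [0.5562, -0.0572, 0.1011]
orientation: [0.097, 0.995, -0.0, 0.001]
ft_force: [0.2, -0.5, -4.4]
finger_gap: 0.408
grasp_force: 62.5
```

```bash
python3 -c "
from h import *
go(.5544,-.0610,.020,1.371)"
```

```text
t11.5 pos [ 0.5562 -0.0572  0.1011] yaw1.377 q6 -0.05 -> moves [ 0.004 -0.014  0.27 ] spin 0.007
```

jog_arm --moves "0.004 -0.013 0.08 0; 0.004 -0.013 0.16 0; 0.004 -0.013 0.22 0; 0.004 -0.013 0.25 0; 0.004 -0.013 0.25 0; 0.004 -0.013 0.25 0"

```text
time_s: 12.1
ee_pos: [0.5542, -0.0611, 0.0257]
orientation: [0.097, 0.995, -0.0, 0.001]
ft_force: [0.1, -0.7, -4.7]
finger_gap: 0.408
grasp_force: 62.6
```

```bash
python3 -c "
from h import *
go(.5544,-.0610,.020,1.371)"
```

```text
t12.1 pos [ 0.5542 -0.0611  0.0257] yaw1.376 q6 -0.06 -> moves [-0.001  0.001  0.019] spin 0.006
```

jog_arm --moves "0 0 0.01 0; 0 0 0.016 0; 0 0 0.016 0; 0 0 0.016 0"

```text
time_s: 12.5
ee_pos: [0.5538, -0.0612, 0.0202]
orientation: [0.097, 0.995, -0.0, 0.0]
ft_force: [-0.6, 0.8, 0.9]
finger_gap: 0.41
grasp_force: 63.1
```

jog_arm --moves "0 0 0 0; 0 0 0 0; 0 0 0 0; 0 0 -0.1 0; 0 0 -0.25 0; 0 0 -0.4 0; 0 -0.05 -0.55 0; 0 -0.2 -0.7 0" --jaw -0.4

```text
time_s: 13.3
ee_pos: [0.5439, -0.1095, 0.223]
orientation: [0.096, 0.995, -0.0, 0.001]
ft_force: [0.8, -1.2, -0.2]
finger_gap: 0.703
grasp_force: 0.0
```

```bash
python3 -c "
from h import *
go(.62,-.33,.25,1.371)"
```

```text
t13.3 pos [ 0.5439 -0.1095  0.223 ] yaw1.379 q6 -0.15 -> moves [-0.389 -0.673 -0.089] spin 0.010
```

jog_arm --moves "-0.08 -0.13 -0.09 0; -0.16 -0.26 -0.09 0; -0.24 -0.39 -0.09 0; -0.32 -0.52 -0.09 0; -0.389 -0.65 -0.09 0; -0.389 -0.673 -0.09 0; -0.389 -0.673 -0.09 0; -0.389 -0.673 -0.09 0" --jaw -1

```text
time_s: 14.1
ee_pos: [0.6189, -0.3303, 0.2473]
orientation: [0.097, 0.995, 0.0, -0.0]
ft_force: [0.8, 0.6, 0.4]
finger_gap: 1.003
grasp_force: 0.0
```

```bash
python3 -c "
from h import *
go(.62,-.33,.25,1.371)
im=save('wrist','w3'); np.savez('pics/w3c.npz',**calibration('wrist'))
"
```

```text
t14.1 pos [ 0.6189 -0.3303  0.2473] yaw1.376 q6 -0.41 -> moves [-0.003  0.002 -0.009] spin 0.006
```

View pics/w3.png

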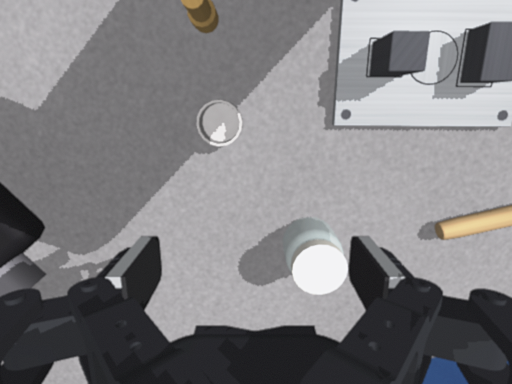

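The cup's rim is at about (219,123), 45 px across. The drift's foot is near (205,18) and the jar top at (320,268). The low and tall blocks stand inside their outlines.

```bash
python3 - <<'E'
from h import *
np.set_printoptions(precision=4,suppress=True)
cal=dict(np.load('pics/w3c.npz'));im=np.load('pics/w3.npy')
g=cv2.cvtColor(im,cv2.COLOR_RGB2GRAY)
m=(g[90:156,188:254]>165).astype(np.uint8)
l=cv2.morphologyEx(m,cv2.MORPH_OPEN,np.ones((1,1)))
n,lab,s,c=cv2.connectedComponentsWithStats(l,connectivity=8)
i=max(range(1,n),key=lambda k:s[k,2]*s[k,3] if s[k,2]<60 else 0)
ys,xs=np.nonzero(lab==i);p=ray(cal,np.c_[xs+188,ys+90],.028)[:,:2]
(cx,cy),r=cv2.minEnclosingCircle((p*1000).astype(np.float32));print(s[i],cx,cy,r)
go(cx/1000,cy/1000,.12,-.2)
E
```

```text
[   6    2   60   64 2427] 569.9171752929688 -356.94195556640625 49.045650482177734
t14.2 pos [ 0.6189 -0.3299  0.2476] yaw1.377 q6 -0.41 -> moves [ 0.143 -0.12   0.425] spin -1.992
```

```bash
python3 - <<'E'
from h import *
np.set_printoptions(precision=4,suppress=True)
cal=dict(np.load('pics/w3c.npz'));im=np.load('pics/w3.npy')
g=cv2.cvtColor(im,cv2.COLOR_RGB2GRAY)
yy,xx=np.mgrid[:384,:512]; d=np.hypot(xx-219.5,yy-123)
for t in(185,200,215):
    ys,xs=np.nonzero((g>t)&(d<27)&(d>17));p=ray(cal,np.c_[xs,ys],.028)[:,:2]
    A=np.c_[2*p,np.ones(len(p))];q=np.linalg.lstsq(A,(p**2).sum(1),rcond=None)[0]
    print(t,len(p),q[:2],np.sqrt(q[2]+q[:2]@q[:2]))
go(*q[:2],.12,-.2)
E
```

```text
185 179 [ 0.5694 -0.3592] 0.022183202322535248
200 150 [ 0.569  -0.3597] 0.022703049920143728
215 117 [ 0.5685 -0.36  ] 0.022999743648459997
t14.2 pos [ 0.6189 -0.3299  0.2476] yaw1.377 q6 -0.41 -> moves [ 0.146 -0.131  0.425] spin -1.992
```

jog_arm --moves "0.04 -0.03 0 0.19; 0.08 -0.06 0 0.38; 0.12 -0.1 0 0.57; 0.146 -0.13 0 0.76; 0.146 -0.13 0.08 0.95; 0.146 -0.13 0.16 1; 0.146 -0.13 0.24 1; 0.146 -0.13 0.24 1"

```text
time_s: 14.95
ee_pos: [0.5675, -0.3587, 0.1731]
orientation: [0.47, 0.883, 0.0, -0.002]
ft_force: [0.5, 0.1, -0.9]
finger_gap: 1.001
grasp_force: 0.0
```

```bash
python3 -c "
from h import *
go(.569,-.359,.11,-.2)"
```

```text
t14.9 pos [ 0.5675 -0.3587  0.1731] yaw0.592 q6 0.29 -> moves [-0.004  0.004  0.21 ] spin 1.008
```

jog_arm --moves "-0.004 0.004 0 0.19; -0.004 0.004 0.04 0.38; -0.004 0.004 0.08 0.57; -0.004 0.004 0.12 0.76; -0.004 0.004 0.16 0.95; -0.004 0.004 0.21 1; -0.004 0.004 0.21 1; -0.004 0.004 0.21 1"

```text
time_s: 15.75
ee_pos: [0.5706, -0.3609, 0.1137]
orientation: [0.772, 0.636, 0.0, 0.001]
ft_force: [0.7, -0.2, -0.0]
finger_gap: 0.996
grasp_force: 0.0
```

```bash
python3 -c "
from h import *
go(.569,-.359,.003,-.2)"
```

```text
t15.8 pos [ 0.5706 -0.3609  0.1137] yaw-0.193 q6 1.08 -> moves [ 0.006 -0.007  0.369] spin 0.009
```

jog_arm --moves "0.005 -0.005 0.12 0; 0.005 -0.005 0.24 0; 0.005 -0.005 0.32 0; 0.005 -0.005 0.365 0; 0.005 -0.005 0.365 0; 0.005 -0.005 0.365 0; 0.005 -0.005 0.365 0"

```text
time_s: 16.45
ee_pos: [0.5698, -0.3601, 0.0044]
orientation: [0.772, 0.635, 0.0, 0.001]
ft_force: [0.6, 0.3, -0.3]
finger_gap: 1.001
grasp_force: 0.0
```

jog_arm --moves "0 0 0 0; 0 0 0 0; 0 0 0 0; 0 0 0 0; 0 0 0 0; 0 0 -0.1 0; 0 0 -0.25 0; 0 0 -0.4 0" --jaw 1

```text
time_s: 17.25
ee_pos: [0.5685, -0.3591, 0.1238]
orientation: [0.773, 0.635, -0.0, -0.001]
ft_force: [0.8, -1.3, -0.6]
finger_gap: 0.58
grasp_force: 62.8
```

```bash
python3 -c "
from h import *
go(.5441,-.1119,.15,-.2)"
```

```text
t17.2 pos [ 0.5685 -0.3591  0.1238] yaw-0.195 q6 1.08 -> moves [ 0.793 -0.24  -0.086] spin 0.006
```

jog_arm --moves "0.12 -0.04 -0.08 0; 0.25 -0.08 -0.15 0; 0.38 -0.12 -0.15 0; 0.5 -0.16 -0.15 0; 0.62 -0.2 -0.15 0; 0.74 -0.23 -0.15 0; 0.79 -0.24 -0.15 0; 0.79 -0.24 -0.15 0"

```text
time_s: 18.05
ee_pos: [0.5442, -0.1114, 0.168]
orientation: [0.772, 0.636, 0.0, 0.0]
ft_force: [0.4, -0.1, -1.2]
finger_gap: 0.575
grasp_force: 62.9
```

```bash
python3 -c "
from h import *
go(.5441,-.1119,.15,-.2)
im=save('wrist','w4'); np.savez('pics/w4c.npz',**calibration('wrist'))
"
```

```text
t18.1 pos [ 0.5442 -0.1114  0.168 ] yaw-0.193 q6 1.41 -> moves [-0.002 -0.     0.06 ] spin 0.009
```

View pics/w4.png

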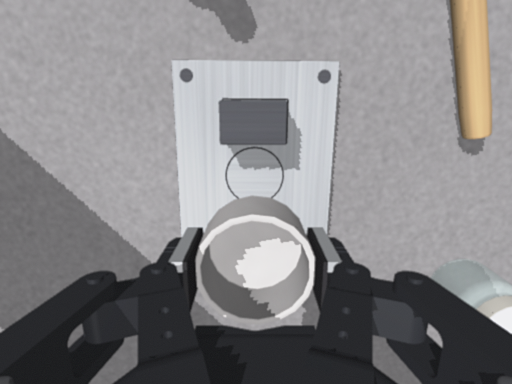

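jog_arm --moves "-0.001 0 0.12 0; -0.001 0 0.24 0; -0.001 0 0.36 0; -0.001 0 0.44 0; -0.001 0 0.48 0; -0.001 0 0.495 0; -0.001 0 0.495 0; -0.001 0 0.495 0"

```text
time_s: 18.9
ee_pos: [0.545, -0.1139, 0.0202]
orientation: [0.773, 0.635, 0.0, 0.001]
ft_force: [-0.2, 0.6, -1.2]
finger_gap: 0.58
grasp_force: 62.9
```

```bash
python3 -c "
from h import *
go(.5441,-.1119,.0165,-.2);print(observe()['ft_force'])"
```

```text
t18.9 pos [ 0.545  -0.1139  0.0202] yaw-0.195 q6 1.41 -> moves [ 0.006 -0.004  0.012] spin 0.006
[-0.16660563  0.57782    -1.22354468]
```

jog_arm --moves "0.005 -0.003 0.006 0; 0.005 -0.003 0.012 0; 0.005 -0.003 0.012 0; 0.005 -0.003 0.016 0; 0.005 -0.003 0.016 0"

```text
time_s: 19.4
ee_pos: [0.5437, -0.1117, 0.0154]
orientation: [0.773, 0.635, 0.0, 0.0]
ft_force: [-5.5, 1.2, 17.6]
finger_gap: 0.576
grasp_force: 64.9
```

jog_arm --moves "0 0 0 0; 0 0 0 0; 0 0 -0.02 0; 0 0 -0.15 0; 0 0 -0.3 0; 0 0 -0.45 0; 0 0 -0.6 0; 0 0 -0.7 0" --jaw -1

```text
time_s: 20.2
ee_pos: [0.5439, -0.1118, 0.228]
orientation: [0.773, 0.635, 0.001, 0.001]
ft_force: [0.0, -0.4, -0.2]
finger_gap: 1.001
grasp_force: 0.0
```

```bash
python3 -c "
from h import *
go(.545,.05,.22,.395)"
```

```text
t20.2 pos [ 0.5439 -0.1118  0.228 ] yaw-0.195 q6 1.42 -> moves [ 0.53  -0.101  0.026] spin -0.751
```

jog_arm --moves "0.12 -0.02 0 -0.18; 0.24 -0.05 0 -0.36; 0.36 -0.07 0 -0.54; 0.46 -0.09 0 -0.7; 0.53 -0.1 0 -0.75; 0.53 -0.1 0 -0.75; 0.53 -0.1 0 -0.75; 0.53 -0.1 0 -0.75"

```text
time_s: 21.0
ee_pos: [0.545, 0.0494, 0.2244]
orientation: [0.556, 0.831, -0.0, 0.0]
ft_force: [0.0, -0.2, 0.2]
finger_gap: 1.004
grasp_force: 0.0
```

```bash
python3 -c "
from h import *
go(.5226,.1097,.12,.395)
im=save('wrist','w5'); np.savez('pics/w5c.npz',**calibration('wrist'))
"
```

```text
t21.0 pos [0.545  0.0494 0.2244] yaw0.393 q6 1.12 -> moves [0.214 0.008 0.348] spin -0.003
```

View pics/w5.png

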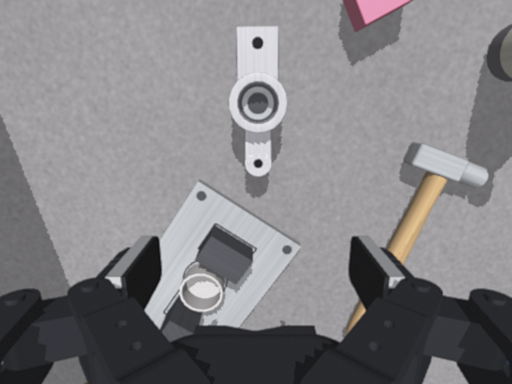

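The housing's barrel top is at (258,102), the wide ear's hole at (257,43) and the narrow ear's at (258,163). The cup sits inside its circle.

```bash
python3 - <<'E'
from h import *
np.set_printoptions(precision=4,suppress=True)
cal=dict(np.load('pics/w5c.npz'));im=np.load('pics/w5.npy')
a=ray(cal,[258,102],.05)[0];w=ray(cal,[257.3,43],.016)[0];n=ray(cal,[258,163],.036)[0]
print(a,w,n,np.hypot(*(w-a)[:2]),np.hypot(*(n-a)[:2]))
d=(w-n);yw=np.arctan2(d[1],d[0]);print('y axis',yw,'mid',(w+n)[:2]/2)
print('diam',ray(cal,[230,102],.05)[0]-ray(cal,[286,102],.05)[0])
print('cup',ray(cal,[202.5,292],.040)[0])
go(*a[:2],.12,yw-np.pi/2)
E
```

```text
[0.5229 0.1132 0.05  ] [0.4999 0.1674 0.016 ] [0.5472 0.0553 0.036 ] 0.0588042217992236 0.06278450445879152
y axis 1.970191457554336 mid [0.5236 0.1113]
diam [-0.0504 -0.0209  0.    ]
cup [ 0.5457 -0.1121  0.04  ]
t21.1 pos [0.545  0.0493 0.2244] yaw0.392 q6 1.12 -> moves [0.225 0.013 0.348] spin -0.009
```

jog_arm --moves "0.08 0.006 0.05 0; 0.16 0.013 0.1 0; 0.222 0.013 0.2 0; 0.222 0.013 0.3 0; 0.222 0.013 0.348 0; 0.222 0.013 0.348 0; 0.222 0.013 0.348 0"

```text
time_s: 21.75
ee_pos: [0.5233, 0.1125, 0.1205]
orientation: [0.555, 0.832, 0.0, 0.0]
ft_force: [0.0, 0.4, -0.2]
finger_gap: 1.001
grasp_force: 0.0
```

```bash
python3 -c "
from h import *
go(.5232,.1122,.010,.399)"
```

```text
t21.8 pos [0.5233 0.1125 0.1205] yaw0.393 q6 1.24 -> moves [-0.001 -0.001  0.368] spin -0.008
```

jog_arm --moves "0 0 0.12 -0.008; 0 0 0.24 -0.008; 0 0 0.33 -0.008; 0 0 0.366 -0.008; 0 0 0.366 -0.008; 0 0 0.366 -0.008"

```text
time_s: 22.35
ee_pos: [0.5241, 0.113, 0.0116]
orientation: [0.553, 0.834, 0.001, 0.001]
ft_force: [-0.5, -0.0, 0.1]
finger_gap: 1.0
grasp_force: 0.0
```

jog_arm --moves "0 0 0 0; 0 0 0 0; 0 0 0 0; 0 0 0 0; 0 0 0 0; 0 0 0 0" --jaw 1

```text
time_s: 22.95
ee_pos: [0.5236, 0.1131, 0.0115]
orientation: [0.552, 0.834, 0.0, 0.001]
ft_force: [-5.0, -1.9, 15.3]
finger_gap: 0.653
grasp_force: 61.4
```

jog_arm --moves "0 0 -0.08 0; 0 0 -0.2 0; 0 0 -0.32 0; 0 0 -0.45 0; 0 0 -0.5 0; 0 0 -0.5 0; 0 0 -0.5 0"

```text
time_s: 23.65
ee_pos: [0.5227, 0.1131, 0.1595]
orientation: [0.552, 0.834, -0.0, -0.0]
ft_force: [0.0, -0.5, -5.5]
finger_gap: 0.651
grasp_force: 67.9
```

```bash
python3 -c "
from h import *
go(.5441,-.1119,.16,-.2)"
```

```text
t23.6 pos [0.5227 0.1131 0.1595] yaw0.400 q6 1.23 -> moves [-0.718 -0.226 -0.002] spin 0.764
```

jog_arm --moves "-0.1 -0.03 0 0.15; -0.2 -0.06 0 0.3; -0.32 -0.1 0 0.45; -0.44 -0.14 0 0.6; -0.56 -0.18 0 0.75; -0.66 -0.21 0 0.764; -0.718 -0.226 0 0.764; -0.718 -0.226 0 0.764"

```text
time_s: 24.45
ee_pos: [0.5443, -0.1134, 0.1587]
orientation: [0.775, 0.632, -0.001, -0.001]
ft_force: [-0.2, 0.7, -4.7]
finger_gap: 0.656
grasp_force: 67.6
```

```bash
python3 -c "
from h import *
go(.5441,-.1119,.11,-.2)
im=save('wrist','w6'); np.savez('pics/w6c.npz',**calibration('wrist'))
"
```

```text
t24.4 pos [ 0.5443 -0.1134  0.1587] yaw-0.201 q6 1.42 -> moves [ 0.005 -0.001  0.162] spin -0.002
```

View pics/w6.png

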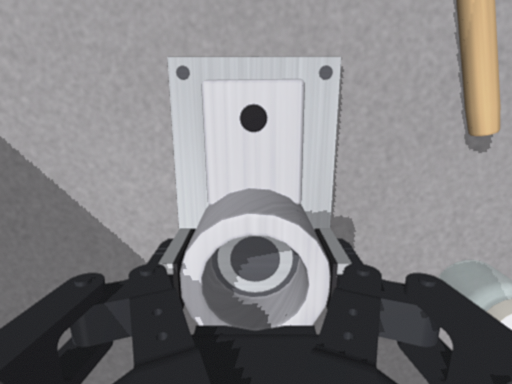

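The housing is level in hand with the wide ear over the low block's side. Its hole is at (254,118), the rim's back edge is near (255,214), and the sides are at columns 180 and 329.

```bash
python3 - <<'E'
from h import *
np.set_printoptions(precision=4,suppress=True)
cal=dict(np.load('pics/w6c.npz'));im=np.load('pics/w6.npy')
o=observe();Rt=R.from_quat(o['orientation']);t=lambda p:Rt.inv().apply(p-o['ee_pos'])*1000
zb=o['ee_pos'][2]-.0115
print('hole',t(ray(cal,[254,118],zb+.016)[0]))
for v in(212,214,216):print('rim',v,t(ray(cal,[255,v],zb+.05)[0]))
print('sides',t(ray(cal,[180,272],zb+.05)[0]),t(ray(cal,[329,272],zb+.05)[0]))
g=cv2.cvtColor(im,cv2.COLOR_RGB2GRAY);print(g[180:245:1,255].tolist());print(g[265,300:335].tolist())
E
```

```text
hole [60.2821  0.5702 -4.4698]
rim 212 [ 29.5186   0.9832 -38.4867]
rim 214 [ 28.7765   0.9833 -38.4871]
rim 216 [ 28.0317   0.9834 -38.4874]
sides [  6.0264 -26.7816 -38.4442] [  6.0928  28.3513 -38.5527]
[212, 212, 213, 212, 213, 214, 214, 210, 183, 149, 136, 136, 136, 136, 137, 136, 136, 137, 137, 136, 134, 134, 137, 137, 137, 137, 137, 136, 133, 131, 132, 136, 144, 168, 211, 228, 228, 226, 224, 223, 222, 223, 222, 222, 222, 222, 221, 222, 222, 222, 222, 222, 219, 217, 205, 162, 102, 66, 65, 66, 67, 67, 68, 67, 67]
[121, 119, 114, 106, 125, 174, 206, 212, 211, 213, 214, 216, 216, 216, 215, 212, 211, 214, 216, 217, 216, 217, 215, 214, 212, 210, 208, 199, 149, 78, 33, 25, 33, 48, 58]
```

jog_arm --moves "0.005 0 0.08 0; 0.005 0 0.16 0; 0.005 0 0.22 0; 0.005 0 0.24 0; 0.005 0 0.24 0; 0.005 0 0.24 0"

```text
time_s: 25.1
ee_pos: [0.5452, -0.1098, 0.0888]
orientation: [0.774, 0.633, 0.0, 0.0]
ft_force: [-0.1, -0.4, -3.8]
finger_gap: 0.653
grasp_force: 67.5
```

```bash
python3 -c "
from h import *
go(.5443,-.1119,.061,-.2)"
```

```text
t25.1 pos [ 0.5452 -0.1098  0.0888] yaw-0.199 q6 1.42 -> moves [-0.007 -0.001  0.093] spin 0.001
```

jog_arm --moves "-0.006 -0.002 0 0; -0.006 -0.002 0.03 0; -0.006 -0.002 0.05 0; -0.006 -0.002 0.07 0; -0.006 -0.002 0.085 0; -0.006 -0.002 0.09 0; -0.006 -0.002 0.09 0; -0.006 -0.002 0.09 0"

```text
time_s: 25.9
ee_pos: [0.544, -0.1119, 0.0613]
orientation: [0.774, 0.633, 0.0, 0.0]
ft_force: [0.5, 0.1, -4.4]
finger_gap: 0.654
grasp_force: 67.5
```

jog_arm --moves "0 0 0.004 0; 0 0 0.007 0; 0 0 0.01 0; 0 0 0.01 0; 0 0 0.01 0"

```text
time_s: 26.4
ee_pos: [0.544, -0.1119, 0.0586]
orientation: [0.774, 0.633, 0.0, 0.0]
ft_force: [-3.2, 0.4, 6.3]
finger_gap: 0.654
grasp_force: 68.5
```

jog_arm --moves "0 0 0 0; 0 0 0 0; 0 0 -0.02 0; 0 0 -0.15 0; 0 0 -0.3 0; 0 0 -0.45 0; 0 0 -0.6 0; 0 0 -0.7 0" --jaw -1

```text
time_s: 27.2
ee_pos: [0.5441, -0.1119, 0.2719]
orientation: [0.774, 0.633, 0.001, 0.001]
ft_force: [1.1, 0.4, -1.1]
finger_gap: 1.001
grasp_force: 0.0
```

```bash
python3 -c "
from h import *
go(.44,-.42,.27,-.2)"
```

```text
t27.2 pos [ 0.5441 -0.1119  0.2719] yaw-0.200 q6 1.42 -> moves [-1.075 -0.137  0.006] spin 0.000
```

jog_arm --moves "-0.14 -0.02 0 0; -0.29 -0.04 0 0; -0.44 -0.06 0 0; -0.58 -0.08 0 0; -0.72 -0.1 0 0; -0.86 -0.12 0 0; -0.98 -0.137 0 0; -0.98 -0.137 0 0"

```text
time_s: 28.0
ee_pos: [0.4437, -0.3955, 0.2678]
orientation: [0.775, 0.632, -0.0, 0.0]
ft_force: [0.5, 1.8, 0.0]
finger_gap: 1.0
grasp_force: 0.0
```

```bash
python3 -c "
from h import *
go(.44,-.42,.27,-.2)
im=save('wrist','w7'); np.savez('pics/w7c.npz',**calibration('wrist'))
"
```

```text
t28.0 pos [ 0.4437 -0.3955  0.2678] yaw-0.203 q6 0.91 -> moves [-0.083  0.004 -0.007] spin -0.004
```

View pics/w7.png

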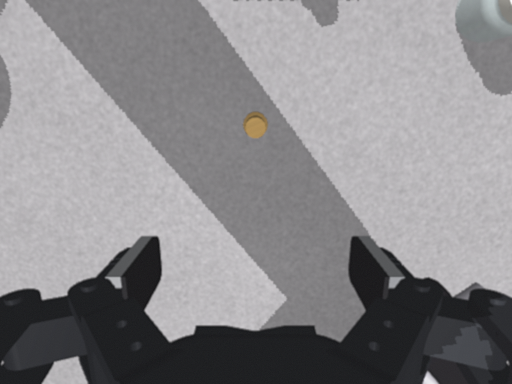

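The drift's top face is at (256,127), seen nearly from straight above.

```bash
python3 - <<'E'
from h import *
cal=dict(np.load('pics/w7c.npz'));im=np.load('pics/w7.npy').astype(int)
m=(im[:,:,0]-im[:,:,2]>50)&(im[:,:,0]>130); m[200:]=0; m[:80]=0
n,l,s,c=cv2.connectedComponentsWithStats(m.astype(np.uint8)); i=1+np.argmax(s[1:,4]); print(s[i],c[i])
p=ray(cal,c[i],.08)[0];print(p, ray(cal,[256,127],.08)[0]);go(p[0],p[1],.15,-.2)
E
```

```text
[244 112  23  26 429] [255.13752914 125.34498834]
[ 0.45466136 -0.34986193  0.08      ] [ 0.45519866 -0.351693    0.08      ]
t28.1 pos [ 0.4444 -0.3936  0.268 ] yaw-0.203 q6 0.91 -> moves [0.15  0.004 0.393] spin -0.003
```

jog_arm --moves "0.1 0.004 0.05 0; 0.145 0.006 0.15 0; 0.145 0.006 0.28 0; 0.145 0.006 0.39 0; 0.145 0.006 0.39 0; 0.145 0.006 0.39 0; 0.145 0.006 0.39 0" --jaw -0.3

```text
time_s: 28.75
ee_pos: [0.4565, -0.35, 0.1532]
orientation: [0.774, 0.633, 0.0, 0.001]
ft_force: [0.1, 0.3, 1.1]
finger_gap: 0.648
grasp_force: 0.0
```

```bash
python3 -c "
from h import *
go(.455,-.3515,.043,-.2)"
```

```text
t28.8 pos [ 0.4565 -0.35    0.1532] yaw-0.199 q6 0.97 -> moves [-0.005 -0.005  0.367] spin 0.001
```

jog_arm --moves "-0.005 -0.004 0.12 0; -0.005 -0.004 0.24 0; -0.005 -0.004 0.33 0; -0.005 -0.004 0.365 0; -0.005 -0.004 0.365 0; -0.005 -0.004 0.365 0"

```text
time_s: 29.35
ee_pos: [0.455, -0.3516, 0.0433]
orientation: [0.774, 0.633, 0.0, 0.001]
ft_force: [-0.3, -0.4, 0.6]
finger_gap: 0.653
grasp_force: 0.0
```

jog_arm --moves "0 0 0 0; 0 0 0 0; 0 0 0 0; 0 0 0 0; 0 0 0 0; 0 0 0 0; 0 0 0 0" --jaw 1

```text
time_s: 30.05
ee_pos: [0.4546, -0.3513, 0.0426]
orientation: [0.774, 0.633, 0.0, 0.001]
ft_force: [-1.9, 0.9, 7.9]
finger_gap: 0.237
grasp_force: 58.1
```

jog_arm --moves "0 0 -0.08 0; 0 0 -0.2 0; 0 0 -0.32 0; 0 0 -0.45 0; 0 0 -0.55 0; 0 0 -0.55 0; 0 0 -0.55 0"

```text
time_s: 30.75
ee_pos: [0.4542, -0.3508, 0.2065]
orientation: [0.774, 0.633, 0.0, 0.0]
ft_force: [-0.9, 0.3, -3.9]
finger_gap: 0.234
grasp_force: 59.3
```

```bash
python3 -c "
from h import *
go(.544,-.1119,.20,-.2)"
```

```text
t30.8 pos [ 0.4542 -0.3508  0.2065] yaw-0.200 q6 0.97 -> moves [0.84  0.135 0.022] spin 0.000
```

jog_arm --moves "0.14 0.02 0 0; 0.28 0.045 0 0; 0.42 0.07 0 0; 0.56 0.09 0 0; 0.7 0.11 0 0; 0.8 0.13 0 0; 0.84 0.135 0 0; 0.84 0.135 0 0"

```text
time_s: 31.55
ee_pos: [0.5437, -0.1105, 0.2054]
orientation: [0.773, 0.634, -0.001, -0.001]
ft_force: [-0.7, -0.5, -2.7]
finger_gap: 0.233
grasp_force: 59.2
```

```bash
python3 -c "
from h import *
go(.544,-.1119,.14,-.2)
im=save('wrist','w8'); np.savez('pics/w8c.npz',**calibration('wrist'))
"
```

```text
t31.6 pos [ 0.5437 -0.1105  0.2054] yaw-0.198 q6 1.42 -> moves [-0.004  0.002  0.218] spin 0.003
```

View pics/w8.png

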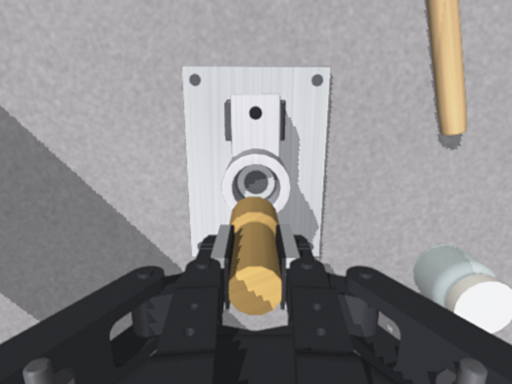

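The housing lies across the blocks with its bore at (256,184), and the drift is upright in hand. I'll check the axis.

```bash
python3 - <<'E'
from h import *
cal=dict(np.load('pics/w8c.npz'))
a=ray(cal,[(222.5,184),(289.5,184),(256,151.5),(256,180)],.097);print(a)
print('hole',ray(cal,[255.5,113],.063))
E
```

```text
[[ 0.51846385 -0.10416812  0.097     ]
 [ 0.57271803 -0.11506648  0.097     ]
 [ 0.55088835 -0.08320423  0.097     ]
 [ 0.54626434 -0.1062885   0.097     ]]
hole [[ 0.55625086 -0.05450993  0.063     ]]
```

jog_arm --moves "-0.004 0.002 0.06 0; -0.004 0.002 0.12 0; -0.004 0.002 0.18 0; -0.004 0.002 0.18 0; -0.004 0.002 0.18 0"

```text
time_s: 32.1
ee_pos: [0.5438, -0.114, 0.1527]
orientation: [0.774, 0.633, -0.0, -0.0]
ft_force: [0.8, 0.5, -2.4]
finger_gap: 0.235
grasp_force: 59.2
```

```bash
python3 -c "
from h import *
go(.544,-.1119,.118,-.2)"
```

```text
t32.1 pos [ 0.5438 -0.114   0.1527] yaw-0.201 q6 1.42 -> moves [ 0.007 -0.001  0.116] spin -0.001
```

jog_arm --moves "0.006 0 0.02 0; 0.006 0 0.05 0; 0.006 0 0.08 0; 0.006 0 0.105 0; 0.006 0 0.112 0; 0.006 0 0.112 0; 0.006 0 0.112 0"

```text
time_s: 32.8
ee_pos: [0.5448, -0.1114, 0.1192]
orientation: [0.774, 0.633, 0.0, 0.0]
ft_force: [-0.3, -0.9, -3.1]
finger_gap: 0.233
grasp_force: 59.1
```

jog_arm --moves "0 0 0.003 0; 0 0 0.006 0; 0 0 0.009 0; 0 0 0.009 0; 0 0 0.009 0"

```text
time_s: 33.3
ee_pos: [0.545, -0.1115, 0.1176]
orientation: [0.774, 0.633, 0.0, 0.001]
ft_force: [-5.3, 1.5, 13.6]
finger_gap: 0.233
grasp_force: 61.2
```

jog_arm --moves "0 0 0 0; 0 0 0 0; 0 0 0 0; 0 0 -0.05 0; 0 0 -0.2 0; 0 0 -0.35 0; 0 0 -0.5 0; -0.1 0 -0.6 0" --jaw -0.3

```text
time_s: 34.1
ee_pos: [0.5392, -0.1392, 0.2996]
orientation: [0.773, 0.634, 0.001, 0.001]
ft_force: [0.2, -0.4, 0.0]
finger_gap: 0.652
grasp_force: 0.0
```

jog_arm --moves "-0.1 0 0 0; -0.2 0 0 0; -0.2 0 0 0; -0.2 0 0 0"

```text
time_s: 34.5
ee_pos: [0.5266, -0.2, 0.2961]
orientation: [0.774, 0.633, 0.0, -0.0]
ft_force: [0.4, 0.4, 0.1]
finger_gap: 0.649
grasp_force: 0.0
```

```bash
python3 -c "
from h import *
a=save('wrist','w9');b=save('scene','sc9')[150:290,130:300]
b=cv2.resize(b,(466,384),interpolation=cv2.INTER_CUBIC)
cv2.imwrite('pics/fin.png',np.hstack([a[:,100:420],b])[:,:,::-1])"
```

```text
(no output)
```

View pics/fin.png

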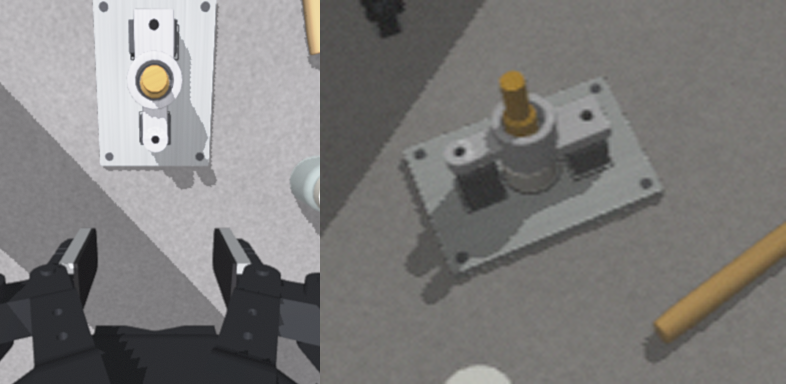

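The drift stands upright and centred in the bore. The housing lies level on both blocks over the cup, and the arm is clear.

```bash
python3 -c "
from workcell import *
print(finish_job())"
```

```text
the job is handed in; nothing more can be done
None
```

I set up the housing as asked and handed the job in at about 35 s; the last pictures show the cup, blocks, housing and drift in place and the arm clear, but no verdict was returned.

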